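# Tip the tube rack onto its feet and push it home against the rail

### The arm

A 6-joint arm with a two-finger parallel gripper is mounted at the origin on the work surface. World frame = base frame: x ahead of the robot, y to its left, z up, the work surface at z = 0. Lengths are in mm, angles in rad, forces in N, time in s.
With the tool pointing down it reaches from about 275 to 750 mm from the base axis. Payload 10.2 kg.
Tool frame: the origin (TCP) lies at the very end of the fingers, on their centre line; the grasp point (between the pads) lies 19 mm behind it; z points along the fingers, y is the line along which they close (so a half turn about z gives the same grasp; the last joint's range is limited). The gripper opens to 85 mm and grips with 20 to 120 N. Pads are 22 mm wide; open, the fingers measure 114 mm over their backs; the gripper's body (76 mm by 85 mm) begins 54 mm behind the grasp point. The pads swing forward as they close: fully open they stand 13 mm farther back than shut.
Start: joints at [0.884, 0.313, 1.498, -0, 1.331, -0.223], TCP at [234.872, 469.539, 231.294] pointing down, gripper open.
Joint ranges: [-2.94, 2.94], [-0.97, 2.17], [0.19, 2.56], [-1.23, 4.37], [0.02, 3.11], [-2.88, 2.88]. Speed limits (rad/s): [2.39, 2.39, 3.01, 3.14, 3.14, 3.14].

### API

Orientations are given as a unit quaternion [w, x, y, z].
In Python, from workcell import ctrl, eyes gives the robot as it stands.
- The arm moves only by the shell command python3 -m creep 'ROWS' [FORCE]. ROWS is JSON, a list of rows, each an object of numbers: "claw": the closure in counts, from 0 (fully open) to 255 (shut); "dx", "dy", "dz": the shift along the world's x, y, z in mm; "roll": the turn about the world's z in degrees. A call has 1 to 10 rows; each row shifts and turns the commanded pose from where the row before left it; what a row does not reach is not made up. A row lasts 1/8 s, in which the tool goes at most 62.5 mm and 10.7 degrees, less where a joint would pass 70% of its speed; a pose out of reach is approached as far as the arm can. A call with a gripper value outside its range is refused whole. The fingers move at their own pace and stop on an object; FORCE is the grip in N (left out, the last holds). Time passes only in rows, so rows that do not move let the fingers close. It gives the time, the measured TCP pose, the force, the opening and the grip force at its end, in the units of the state.
- ctrl.state(): the state, without advancing time (a new reading comes with each control period).
- eyes.read_camera(name): name is "scene" or "side" or "wrist"; returns a dict with "image" (480x640x3 uint8, red, green, blue), "fx", "fy", "cx", "cy" (pixels), "k1" (the pictures are not rectified: a ray, as slopes to the right and down, at radius r is drawn at 1 + k1 r^2 times it, then the intrinsics apply), "T" (4x4, takes a point from camera to world coordinates). Camera axes: x right, y up, looking along -z (the intrinsics and any distortion apply to the point x, -y, -z); pixel columns grow to the right and rows downward; lengths in mm; the calibration is good to about 2 mm. A picture is of the moment at which its call begins. There is no depth.
- ctrl.close_job(): hands the job in; it is judged then, once.
Trained networks look in the newest picture that a camera, given by its name, has taken for a name from the list of things; names that differ only in an ending like _2 or _b are one class to them, and where a whole thing is asked for, a point or a joint stands for the part that bears it (a point fixed in the world has none). Each returns a list of dicts, best first, with "p" (0 to 1); they miss things now and then, are a little off and sometimes report something else, mostly with a low value. They report only what shows in the picture. A call takes as long as a camera call. They do not tell look-alikes from the thing itself.
- eyes.recognise(name, camera): "point" ([x, y, z] in mm, in the coordinates of the camera as it stood for that picture, good to about 4 mm: the middle of the surface that is visible of it).
- eyes.masks_of(name, camera): "region" (480x640 bool, what is visible of it).
- eyes.spot_point(name, camera): "point" ([x, y, z] in mm, in the coordinates of the camera as it stood for that picture, good to about 4 mm: a listed point, or the origin of a listed thing).
The state is a dict: "clock": time; "joints": joint angles; "dq": joint speeds; "joint_efforts": joint torques, N m; "ee_pos": TCP position; "eef_rot": TCP orientation; "contact_force": force on the tool from outside, world axes, zero at the start; "ft_torque": the same for the moment, N m; "gripper_width": finger opening in mm; "gripper_force": force on a finger pad.
Only numpy, scipy, OpenCV 4.12 (cv2) and the standard library are available. Lean on these libraries where they do the work, as an engineer would, in place of code of your own. Each camera call takes 0.05 s, during which the arm holds its last target. There are 200 camera calls.

### The job

The empty tube rack has been left standing on its end. Push it over onto its feet so that its tube openings face up, then push it along the bench until its long side is flush against the stop rail along its whole length. Only push it, do not pick it up, do not let it fall any other way, and leave the bottles and glassware alone.

Things in the scene. Friction and masses are not known exactly. Their poses are not given: they have to be found in the camera images.
- rack: Empty white plastic tube rack, 200 mm long, 100 wide, 76 high in use, 0.2 to 0.4 kg, starting stood on a 100 x 76 mm end. One 200 x 100 mm face is the holed top (square tube openings), the opposite one the feet side (end walls 8 mm proud as feet). Origin: centre of the end it stands on. z: along its length (up at first); x: out of the holed top (up once it lies on its feet); y: along its width.
- rack_mid (a point): Centre of the rack (half its length, 38 mm above the feet, mid width); axes as rack. The rack starts in front of the rail, feet side roughly to world +y, so it falls along the rail; tipped some 21 degrees it falls by itself. Long sides: a closed band 28 to 60 mm above the feet, grid edge 70 to 76 mm, open elsewhere.
- rack_heel (a point): Middle of the 100 mm edge on which the rack pivots when pushed over onto its feet: the edge between its standing end and its feet side. It stays on the bench throughout if the rack is only pushed over onto its feet and slid.
- rack_side_a (a point): Point on the long side (the +y side) that faces the rail once the rack lies on its feet, mid height, 5 mm from the end on which the rack stands at first.
- rack_side_b (a point): The same at the other end (190 mm from side_a), 5 mm from the end that is on top at first.
- rail: Stop rail fixed to the bench beyond the rack: straight aluminium bar 440 mm long, 16 mm thick, 30 mm high, with two small fixing flanges behind it. Origin: centre of its underside. x across the bar, away from the robot; y along its length. The face the rack goes against is 8 mm to the -x side of the origin.
- reagent: Bystander: tall white plastic reagent bottle, 86 mm across, 170 mm high; origin at the centre of its underside. Leave it alone.
- beaker: Bystander: open glass beaker, 72 mm across, 90 mm high; origin at the centre of its underside. Leave it alone.
- vial: Bystander: small clear capped vial, 32 mm across, 60 mm high; origin at the centre of its underside. Leave it alone.
- jar: Bystander: amber glass jar with a black cap, 60 mm across, 85 mm high; origin at the centre of its underside. Leave it alone.
There are look-alikes about, which are no part of the job. What is shaped like the rack but pink or red is not meant.

How it is judged:
By the outcome, as a careful person would: the job done as asked, in the order asked, and still so for the second after the job is handed in, with the robot touching nothing.
It also fails if it takes over 51 s, if anything falls off the work surface, if the arm or the gripper's body presses on something with over 40 N, if the wrist force passes 120 N, or if a joint passes its speed limit or range.

## Working session

There is one attempt and no reset: what is moved stays moved. The work goes in short steps, Python scripts to look and compute and a shell command to move; the robot and the scene stay as the last step left them, time stands still between calls to the robot, and variables do not carry over. Pictures are saved under pics/ and viewed, at most 10 in all, crops included, and the job is handed in when it is done.

```bash
mkdir -p pics
cat > h.py <<'E'
import numpy as np, cv2
from workcell import ctrl, eyes
def W(c,p): 
    return (c["T"]@np.r_[p,1])[:3]
def pix(c,w):
    p=np.linalg.inv(c["T"])@np.r_[w,1]; a=np.array([p[0],-p[1]])/-p[2]; a=a*(1+c["k1"]*(a@a))
    return np.round([c["fx"]*a[0]+c["cx"],c["fy"]*a[1]+c["cy"]]).astype(int)
def look(cam,names,fn=None,f=eyes.spot_point if hasattr(eyes,'spot_point') else None,n=3):
    c=eyes.read_camera(cam)
    if fn: cv2.imwrite("pics/"+fn,c["image"][:,:,::-1])
    for nm in names:
        for d in f(nm,cam)[:n]:
            w=W(c,d["point"]); print(cam,nm,round(d["p"],2),w.round(0),pix(c,w))
    return c
E
python3 - <<'E'
from h import *
N=["rack","rack_mid","rack_heel","rack_side_a","rail","reagent","beaker","vial","jar"]
a=look("scene",N,"s1.png"); b=look("side",N,"d1.png")
print(a["T"].round(2),b["T"].round(2)); print(ctrl.state())
E
```

```text
scene rack 0.87 [ 533. -235.   -2.] [232 269]
scene rack 0.82 [ 724. -223.    3.] [236 341]
scene rack 0.59 [400. -84.   6.] [291 218]
scene rack_mid 0.77 [401. -79. 104.] [290 195]
scene rack_mid 0.64 [ 531. -236.  104.] [224 245]
scene rack_heel 0.84 [ 700. -198.    5.] [246 330]
scene rack_heel 0.69 [426. -60.  -2.] [301 228]
scene rack_heel 0.67 [543.   9.  -1.] [332 265]
scene rack_side_a 0.84 [595. -30.  10.] [317 283]
scene rack_side_a 0.77 [596. -28. 196.] [316 240]
scene rack_side_a 0.72 [ 431. -122.  195.] [269 182]
scene rail 0.67 [687. 106.   2.] [379 315]
scene reagent 0.84 [443. 377.   4.] [470 220]
scene beaker 0.56 [607. 402.   1.] [494 275]
scene jar 0.89 [ 589. -406.    3.] [160 293]
side rack 0.79 [541. -32.   2.] [334 263]
side rack 0.77 [396. -83.  -4.] [374 246]
side rack 0.7 [ 524. -237.    2.] [320 223]
side rack_mid 0.85 [ 525. -240.  102.] [320 197]
side rack_mid 0.8 [ 719. -223.  104.] [259 209]
side rack_mid 0.74 [538. -30. 100.] [336 237]
side rack_heel 0.98 [ 493. -256.   -1.] [328 219]
side rack_heel 0.97 [427. -58.   2.] [368 251]
side rack_heel 0.87 [
[... 848 characters left out ...]
1.0, 'joints': array([ 8.83581906e-01,  3.12929806e-01,  1.49770086e+00, -9.42258747e-06,
        1.33097029e+00, -2.23380922e-01]), 'dq': array([ 0.00077715,  0.00049074, -0.00130744,  0.00030057, -0.00094347,
       -0.00072456]), 'joint_efforts': array([ 2.12391686e-03, -4.12183142e+01, -2.59894323e+01, -1.11245877e-04,
        6.29479837e-04, -6.30941895e-05]), 'ee_pos': array([234.88712645, 469.53911429, 231.27859207]), 'eef_rot': array([ 2.28406094e-06,  2.29842289e-01,  9.73227888e-01, -5.74231099e-06]), 'contact_force': array([ 0.86622561,  0.04589967, -0.35147991]), 'ft_torque': array([-0.00364867,  0.02654712,  0.04409497]), 'gripper_force': 0.0, 'gripper_width': 85.21963645233211}
```

Run:
```python
import cv2
a=cv2.imread("pics/s1.png")[130:400,130:530]
cv2.imwrite("pics/s1c.png",cv2.resize(a,(800,540)))
b=cv2.imread("pics/d1.png")[150:420,210:480]
cv2.imwrite("pics/d1c.png",cv2.resize(b,(600,600),interpolation=cv2.INTER_CUBIC))
```

```text
(no output)
```

View pics/s1c.png

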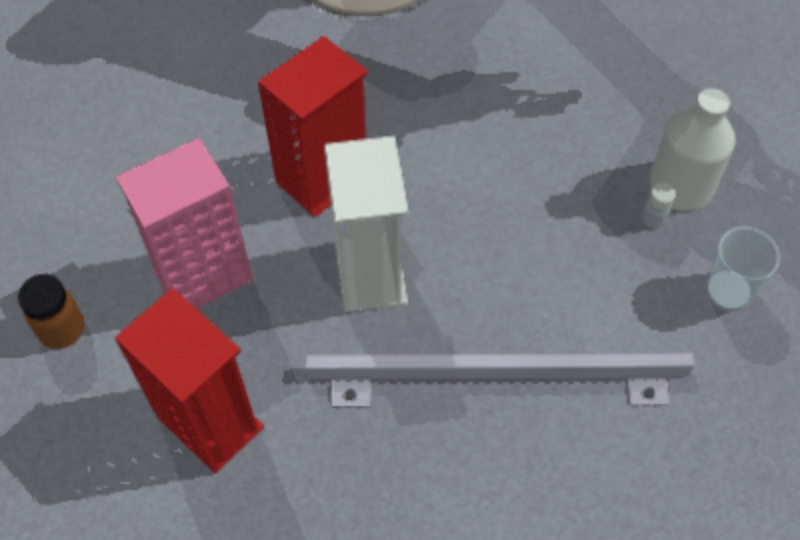

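View pics/d1c.png

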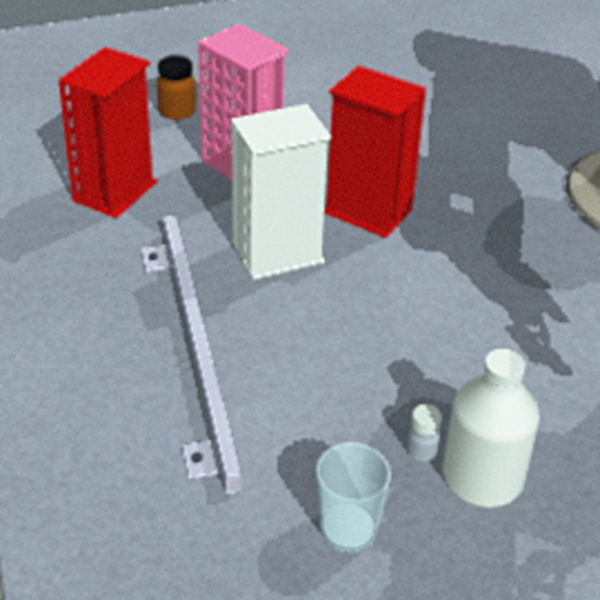

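```bash
cat >> h.py <<'E'
def ray(c,u,v,z):
    q=cv2.undistortPoints(np.array([[[u,v]]],float),np.array([[c["fx"],0,c["cx"]],[0,c["fy"],c["cy"]],[0,0,1.]]),np.array([c["k1"],0,0,0.]))[0,0]
    d=c["T"][:3,:3]@np.array([q[0],-q[1],-1]); o=c["T"][:3,3]; return o+d*(z-o[2])/d[2]
E
python3 - <<'E'
from h import *
c=eyes.read_camera("scene"); d=eyes.read_camera("side")
def P(c,pts,z,o,s): print([ray(c,o[0]+u/s,o[1]+v/s,z).round(0)[:2] for u,v in pts])
P(c,[(326,142),(396,138),(406,213),(330,217)],200,(130,130),2)
P(c,[(305,355),(692,353)],30,(130,130),2)
P(c,[(120,182),(200,141),(230,189),(137,222)],200,(130,130),2)
P(c,[(260,81),(325,38),(368,74),(302,112)],200,(130,130),2)
s=600/270
P(d,[(232,120),(308,107),(330,137),(248,153)],200,(210,150),s)
P(d,[(176,216),(240,478)],30,(210,150),s)
P(d,[(257,277),(325,262)],0,(210,150),s)
E
```

```text
[array([494., -70.]), array([495.,   6.]), array([593.,   8.]), array([591., -70.])]
[array([ 663., -112.]), array([699., 327.])]
[array([ 527., -292.]), array([ 480., -207.]), array([ 547., -174.]), array([ 580., -270.])]
[array([ 401., -141.]), array([342., -65.]), array([401., -18.]), array([450., -95.])]
[array([592., -62.]), array([493., -64.]), array([489.,   6.]), array([593.,  11.])]
[array([ 658., -109.]), array([697., 333.])]
[array([579.,   7.]), array([485.,   4.])]
```

White rack at scene pixel (316,245) is the target; the red ones at (290,195) and (246,330) and the pink one at (224,245) are look-alikes. Its feet side faces +y, and the rail is yawed about -5°.

```bash
python3 -m creep '[{"dz":50,"claw":140},{"dx":10,"dy":-20,"dz":40,"roll":-7},{"dx":25,"dy":-45,"roll":-7},{"dx":25,"dy":-45,"roll":-7},{"dx":25,"dy":-45,"roll":-7},{"dx":25,"dy":-45,"roll":-7},{"dx":25,"dy":-45,"roll":-7},{"dx":25,"dy":-45,"roll":-7},{"dx":25,"dy":-45,"roll":-7},{"dx":25,"dy":-45,"roll":-7}]'; python3 -m creep '[{"dx":25,"dy":-50},{"dx":25,"dy":-50},{"dx":25,"dy":-50},{"dx":23,"dy":-50},{}]'; python3 -c "
from workcell import ctrl;s=ctrl.state();print(s['joints'])"
```

```text
[ 8.83596934e-01  3.12913740e-01  1.49770486e+00  3.49126278e-05
  1.33099924e+00 -2.23379413e-01]invalid input
invalid input
```

```bash
python3 -m creep '[{"claw":140,"dx":0,"dy":0,"dz":50,"roll":0},{"claw":140,"dx":10,"dy":-20,"dz":40,"roll":-7}]'
```

```text
clock: 1.35
ee_pos: [244.6, 449.8, 322.7]
eef_rot: [0.0, 0.289, 0.957, 0.0]
contact_force: [0.3, -0.6, 0.3]
gripper_width: 51.9
gripper_force: 0.0
```

```bash
python3 -m creep '[{"claw":140,"dx":25,"dy":-45,"dz":0,"roll":-7},{"claw":140,"dx":25,"dy":-45,"dz":0,"roll":-7},{"claw":140,"dx":25,"dy":-45,"dz":0,"roll":-7},{"claw":140,"dx":25,"dy":-45,"dz":0,"roll":-7},{"claw":140,"dx":25,"dy":-45,"dz":0,"roll":-7},{"claw":140,"dx":25,"dy":-45,"dz":0,"roll":-7},{"claw":140,"dx":25,"dy":-45,"dz":0,"roll":-7},{"claw":140,"dx":25,"dy":-45,"dz":0,"roll":-7}]'; python3 -m creep '[{"claw":140,"dx":25,"dy":-50,"dz":0,"roll":0},{"claw":140,"dx":25,"dy":-50,"dz":0,"roll":0},{"claw":140,"dx":25,"dy":-50,"dz":0,"roll":0},{"claw":140,"dx":23,"dy":-56,"dz":0,"roll":0},{"claw":140,"dx":0,"dy":0,"dz":0,"roll":0},{"claw":140,"dx":0,"dy":0,"dz":0,"roll":0}]'
python3 - <<'E'
from h import *
print(ctrl.state()['joints'])
c=look("wrist",["rack_mid","rack_heel"],"w1.png")
E
```

```text
clock: 2.35
ee_pos: [445.4, 87.9, 321.5]
eef_rot: [0.0, 0.706, 0.708, 0.0]
contact_force: [0.4, 0.8, -0.9]
gripper_width: 38.7
gripper_force: 0.0
clock: 3.1
ee_pos: [542.7, -116.0, 321.2]
eef_rot: [-0.0, 0.704, 0.71, 0.0]
contact_force: [0.1, 0.7, 0.6]
gripper_width: 38.2
gripper_force: 0.0
[-4.21891913e-01  3.37259392e-01  1.23336830e+00  2.67665095e-04
  1.57136092e+00 -4.29345626e-01]
wrist rack_mid 0.96 [ 527. -234.  101.] [307 325]
wrist rack_mid 0.87 [ 724. -224.   95.] [509 314]
wrist rack_heel 0.97 [427. -52.  -4.] [221 130]
wrist rack_heel 0.75 [ 695. -195.    1.] [453 256]
```

View pics/w1.png

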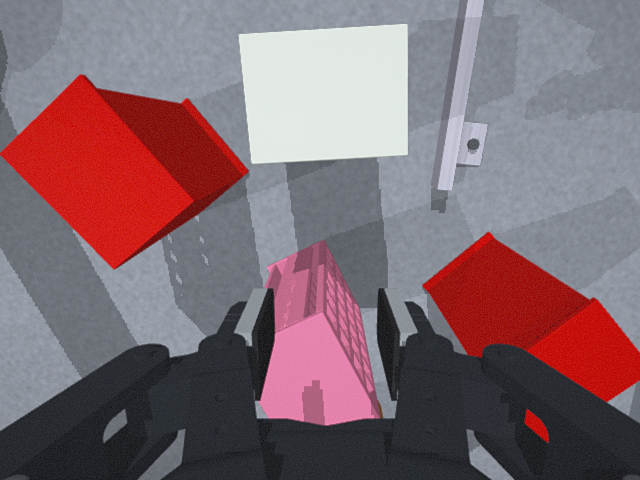

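```bash
python3 - <<'E'
from h import *
c=eyes.read_camera("wrist"); print(c["T"][:3,3])
for p in [(240,34),(407,25),(408,155),(252,163)]: print(ray(c,*p,200).round(0))
for p in [(323,240)]: print(ray(c,*p,200).round(0))
E
python3 -m creep '[{"claw":140,"dx":0,"dy":0,"dz":-50,"roll":0},{"claw":140,"dx":0,"dy":0,"dz":-50,"roll":0},{"claw":140,"dx":0,"dy":0,"dz":-48,"roll":0},{"claw":140,"dx":0,"dy":0,"dz":0,"roll":0}]'
```

```text
[542.84182228 -49.39215985 464.09535639]
[492.   4. 200.]
[590.  10. 200.]
[595. -65. 200.]
[496. -71. 200.]
[ 542. -121.  200.]
clock: 3.8
ee_pos: [541.5, -115.3, 171.2]
eef_rot: [-0.003, 0.704, 0.71, -0.001]
contact_force: [0.5, -0.9, 1.0]
gripper_width: 38.5
gripper_force: 0.0
```

```bash
python3 -m creep '[{"claw":140,"dx":0,"dy":15,"dz":0,"roll":3},{"claw":140,"dx":0,"dy":13,"dz":0,"roll":0},{"claw":140,"dx":0,"dy":5,"dz":0,"roll":0},{"claw":140,"dx":0,"dy":5,"dz":0,"roll":0},{"claw":140,"dx":0,"dy":5,"dz":0,"roll":0},{"claw":140,"dx":0,"dy":5,"dz":0,"roll":0}]';python3 -m creep '[{"claw":140,"dx":0,"dy":5,"dz":0,"roll":0},{"claw":140,"dx":0,"dy":5,"dz":0,"roll":0},{"claw":140,"dx":0,"dy":5,"dz":0,"roll":0}]'
python3 - <<'E'
from h import *
look("side",["rack_heel","rack_mid"],"d2.png",n=4)
a=cv2.imread("pics/d2.png")[130:330,210:480]
cv2.imwrite("pics/d2c.png",cv2.resize(a,(800,593)))
E
```

```text
clock: 4.55
ee_pos: [542.9, -68.4, 173.4]
eef_rot: [0.0, 0.686, 0.728, -0.0]
contact_force: [-0.6, -0.8, 1.0]
gripper_width: 38.5
gripper_force: 0.5
clock: 4.92
ee_pos: [542.9, -53.1, 173.3]
eef_rot: [-0.0, 0.686, 0.728, -0.0]
contact_force: [0.5, -0.9, 1.0]
gripper_width: 38.8
gripper_force: 0.4
side rack_heel 0.95 [538.   8.   6.] [340 271]
side rack_heel 0.87 [ 492. -257.    1.] [328 219]
side rack_heel 0.85 [ 694. -199.    3.] [271 239]
side rack_heel 0.68 [425. -58.   2.] [368 251]
side rack_mid 0.91 [ 719. -223.  105.] [260 209]
side rack_mid 0.83 [394. -82. 102.] [377 218]
side rack_mid 0.7 [ 527. -238.  102.] [319 197]
side rack_mid 0.57 [539. -14. 103.] [338 239]
```

View pics/d2c.png

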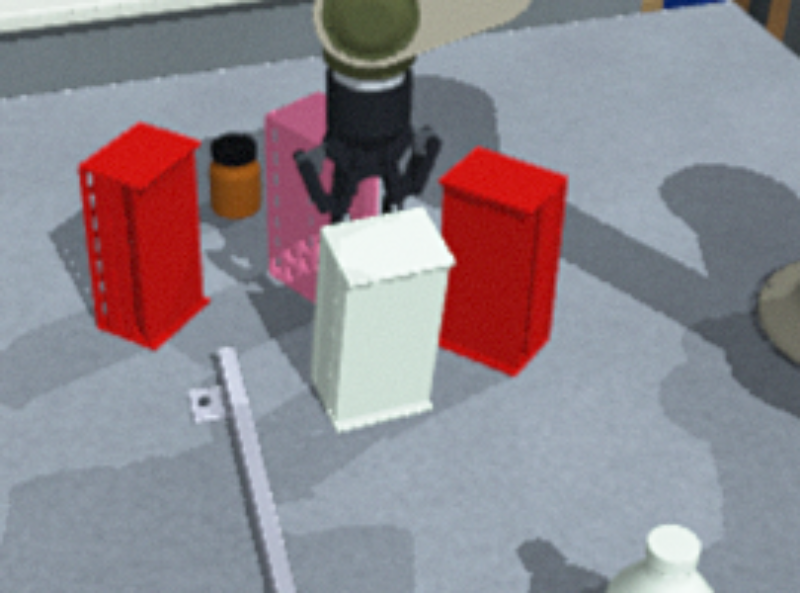

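The rack is tipping toward +y with its heel still at about (340,271). I'll continue.

```bash
python3 -m creep '[{"claw":140,"dx":0,"dy":6,"dz":0,"roll":0},{"claw":140,"dx":0,"dy":6,"dz":0,"roll":0},{"claw":140,"dx":0,"dy":6,"dz":0,"roll":0},{"claw":140,"dx":0,"dy":6,"dz":0,"roll":0},{"claw":140,"dx":0,"dy":6,"dz":0,"roll":0},{"claw":140,"dx":0,"dy":6,"dz":0,"roll":0},{"claw":140,"dx":0,"dy":4,"dz":0,"roll":0},{"claw":140,"dx":0,"dy":4,"dz":0,"roll":0},{"claw":140,"dx":0,"dy":0,"dz":0,"roll":0},{"claw":140,"dx":0,"dy":0,"dz":0,"roll":0}]'
python3 - <<'E'
from h import *
look("side",["rack_heel","rack_mid","rack_side_a","rack_side_b"],"d3.png",n=4)
a=cv2.imread("pics/d3.png")[130:400,210:480]
cv2.imwrite("pics/d3c.png",cv2.resize(a,(600,600)))
E
```

```text
clock: 6.32
ee_pos: [542.9, -9.5, 173.3]
eef_rot: [-0.0, 0.686, 0.728, -0.0]
contact_force: [0.5, 0.9, -0.2]
gripper_width: 38.1
gripper_force: 0.0
side rack_heel 0.77 [423. -58.  -1.] [369 252]
side rack_heel 0.68 [ 490. -256.    2.] [329 218]
side rack_heel 0.57 [537.   8.   4.] [340 271]
side rack_heel 0.47 [588. -11.  34.] [321 262]
side rack_mid 0.88 [ 719. -222.  106.] [260 209]
side rack_mid 0.83 [ 529. -236.  104.] [319 197]
side rack_mid 0.7 [533.  68.  86.] [349 262]
side rack_mid 0.65 [395. -80.  97.] [377 220]
side rack_side_a 0.85 [ 505. -194.    3.] [330 229]
side rack_side_a 0.85 [ 755. -193.    7.] [252 242]
side rack_side_a 0.82 [574. 149. 141.] [345 268]
side rack_side_a 0.82 [ 426. -120.  197.] [364 185]
side rack_side_b 0.85 [ 505. -194.    3.] [330 229]
side rack_side_b 0.85 [ 755. -193.    7.] [252 242]
side rack_side_b 0.82 [574. 149. 141.] [345 268]
side rack_side_b 0.82 [ 426. -120.  197.] [364 185]
```

View pics/d3c.png

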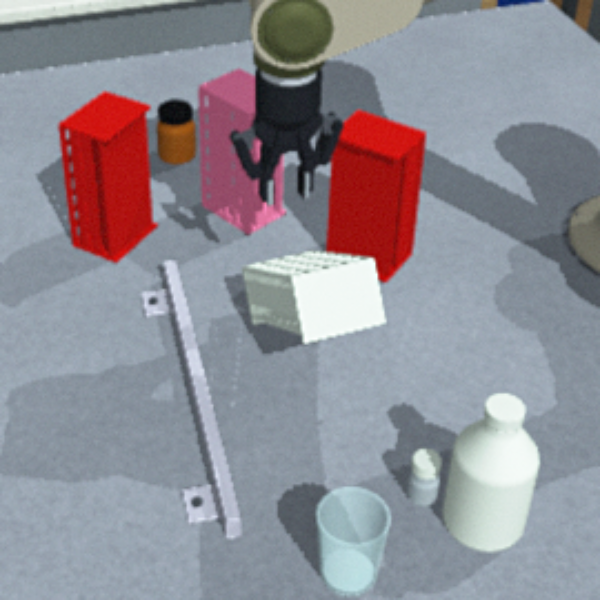

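```bash
python3 -m creep '[{"claw":0,"dx":0,"dy":0,"dz":40,"roll":0},{"claw":0,"dx":0,"dy":10,"dz":30,"roll":10},{"claw":0,"dx":-10,"dy":35,"dz":0,"roll":9},{"claw":0,"dx":-20,"dy":35,"dz":0,"roll":9},{"claw":0,"dx":-25,"dy":35,"dz":0,"roll":9},{"claw":0,"dx":-25,"dy":0,"dz":0,"roll":9},{"claw":0,"dx":-25,"dy":0,"dz":0,"roll":9},{"claw":0,"dx":-10,"dy":0,"dz":0,"roll":9},{"claw":0,"dx":0,"dy":0,"dz":0,"roll":9},{"claw":0,"dx":0,"dy":0,"dz":0,"roll":9}]'
python3 - <<'E'
from h import *
print(ctrl.state()['joints'])
look("scene",["rack_heel","rack_mid","rack_side_a"],"s4.png",n=4)
a=cv2.imread("pics/s4.png")[130:400,130:530]
cv2.imwrite("pics/s4c.png",cv2.resize(a,(800,540)))
E
```

```text
clock: 7.82
ee_pos: [427.8, 105.5, 243.5]
eef_rot: [0.0, 0.037, 0.999, -0.0]
contact_force: [0.5, -0.5, -0.4]
gripper_width: 85.6
gripper_force: 0.0
[-2.52947355e-02  1.14765635e-01  1.71243693e+00 -3.36189082e-05
  1.31396359e+00 -1.52136711e+00]
scene rack_heel 0.97 [ 698. -194.    5.] [248 329]
scene rack_heel 0.95 [ 496. -258.    5.] [222 255]
scene rack_heel 0.69 [540.  16.  -1.] [334 264]
scene rack_heel 0.63 [425. -57.   1.] [302 227]
scene rack_mid 0.74 [398. -80. 101.] [290 195]
scene rack_mid 0.72 [535. 111.  37.] [374 251]
scene rack_mid 0.63 [ 721. -225.   97.] [228 323]
scene rack_mid 0.58 [ 532. -235.  102.] [224 246]
scene rack_side_a 0.82 [ 432. -117.    8.] [278 229]
scene rack_side_a 0.81 [ 758. -190.  198.] [236 317]
scene rack_side_a 0.76 [ 513. -196.    7.] [247 259]
scene rack_side_a 0.73 [ 759. -188.    8.] [251 354]
```

View pics/s4c.png

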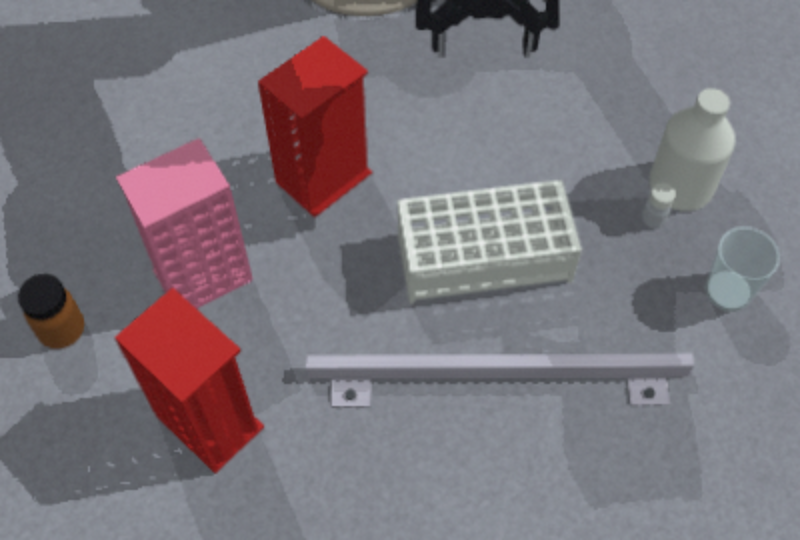

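```bash
python3 - <<'E'
from h import *
c=eyes.read_camera("scene")
for u,v in [(399,198),(560,182),(580,246),(406,268)]: print(ray(c,130+u/2,130+v/2,76).round(0))
E
python3 -m creep '[{"claw":0,"dx":0,"dy":0,"dz":-50,"roll":0},{"claw":0,"dx":0,"dy":0,"dz":-50,"roll":0},{"claw":0,"dx":0,"dy":0,"dz":-50,"roll":0},{"claw":0,"dx":0,"dy":0,"dz":-48,"roll":0},{"claw":0,"dx":0,"dy":0,"dz":0,"roll":0}]'
```

```text
[489.   9.  76.]
[482. 203.  76.]
[574. 211.  76.]
[586.   9.  76.]
clock: 8.7
ee_pos: [426.1, 105.5, 43.4]
eef_rot: [-0.003, 0.041, 0.999, -0.0]
contact_force: [0.2, -0.3, 0.3]
gripper_width: 85.4
gripper_force: 0.0
```

```bash
python3 -m creep '[{"claw":0,"dx":20,"dy":0,"dz":-18,"roll":0},{"claw":0,"dx":20,"dy":0,"dz":0,"roll":0},{"claw":0,"dx":10,"dy":-1,"dz":0,"roll":0},{"claw":0,"dx":10,"dy":-1,"dz":0,"roll":0},{"claw":0,"dx":10,"dy":-1,"dz":0,"roll":0},{"claw":0,"dx":10,"dy":-1,"dz":0,"roll":0},{"claw":0,"dx":10,"dy":-1,"dz":0,"roll":0},{"claw":0,"dx":10,"dy":-1,"dz":0,"roll":0},{"claw":0,"dx":10,"dy":-1,"dz":0,"roll":0},{"claw":0,"dx":0,"dy":0,"dz":0,"roll":0}]'; python3 -m creep '[{"claw":0,"dx":10,"dy":-1,"dz":0,"roll":0},{"claw":0,"dx":5,"dy":0,"dz":0,"roll":0},{"claw":0,"dx":0,"dy":0,"dz":0,"roll":0}]'
python3 - <<'E'
from h import *
c=look("scene",["rack_mid","rack_side_a","rail"],"s5.png",n=5)
a=cv2.imread("pics/s5.png")[210:340,270:490]
cv2.imwrite("pics/s5c.png",cv2.resize(a,(800,473)))
E
```

```text
clock: 9.95
ee_pos: [538.9, 98.3, 27.2]
eef_rot: [0.001, 0.04, 0.999, -0.0]
contact_force: [-0.9, -0.2, 0.6]
gripper_width: 85.6
gripper_force: 0.0
clock: 10.32
ee_pos: [553.4, 97.5, 27.3]
eef_rot: [0.0, 0.04, 0.999, 0.0]
contact_force: [0.7, -0.5, 0.6]
gripper_width: 85.8
gripper_force: 0.0
scene rack_mid 0.79 [ 533. -232.  103.] [226 246]
scene rack_mid 0.74 [ 721. -226.   95.] [227 323]
scene rack_mid 0.57 [617.  96.  38.] [372 281]
scene rack_mid 0.55 [395. -83. 102.] [289 194]
scene rack_side_a 0.95 [ 763. -187.    8.] [251 355]
scene rack_side_a 0.9 [ 510. -196.    5.] [247 258]
scene rack_side_a 0.86 [ 506. -190.  197.] [238 210]
scene rack_side_a 0.84 [ 431. -122.  196.] [269 181]
scene rack_side_a 0.8 [676. 182.  39.] [413 301]
scene rail 0.84 [686. 107.   5.] [379 314]
scene rail 0.5 [492. 332.   2.] [457 238]
```

View pics/s5c.png

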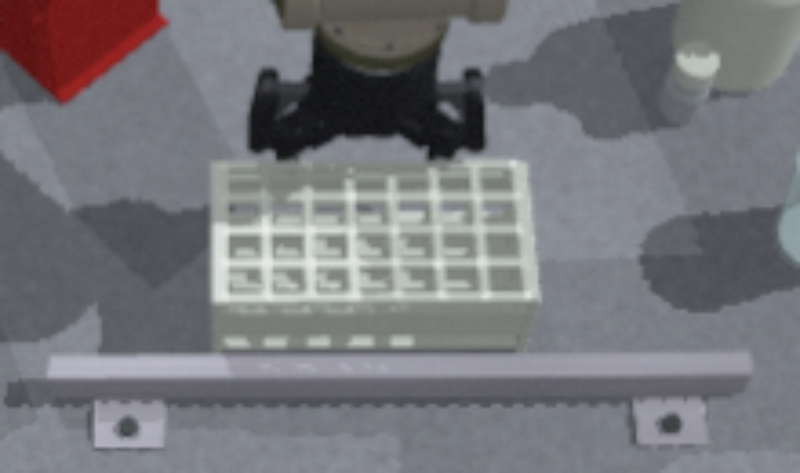

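The rack lies on its feet, square to the rail, with its lower edge at crop row 350 just short of the rail at row 355. I'll close the gap gently.

```bash
python3 -m creep '[{"claw":0,"dx":4,"dy":0,"dz":0,"roll":0},{"claw":0,"dx":3,"dy":0,"dz":0,"roll":0},{"claw":0,"dx":0,"dy":0,"dz":0,"roll":0}]'; python3 -m creep '[{"claw":0,"dx":2,"dy":0,"dz":0,"roll":0},{"claw":0,"dx":2,"dy":0,"dz":0,"roll":0},{"claw":0,"dx":0,"dy":0,"dz":0,"roll":0}]'; python3 -m creep '[{"claw":0,"dx":2,"dy":0,"dz":0,"roll":0},{"claw":0,"dx":0,"dy":0,"dz":0,"roll":0}]'
```

```text
clock: 10.9
ee_pos: [560.2, 97.5, 27.3]
eef_rot: [0.0, 0.04, 0.999, 0.0]
contact_force: [0.6, -0.6, 0.1]
gripper_width: 85.6
gripper_force: 0.0
clock: 11.28
ee_pos: [564.1, 97.5, 27.3]
eef_rot: [0.0, 0.04, 0.999, 0.0]
contact_force: [-0.8, 0.1, -0.1]
gripper_width: 85.7
gripper_force: 0.3
clock: 11.52
ee_pos: [566.1, 97.5, 27.2]
eef_rot: [0.0, 0.04, 0.999, 0.0]
contact_force: [-0.7, 0.6, -1.1]
gripper_width: 85.4
gripper_force: 0.3
```

```bash
for i in 1 ; do python3 -m creep '[{"claw":0,"dx":2,"dy":0,"dz":0,"roll":0},{"claw":0,"dx":0,"dy":0,"dz":0,"roll":0}]'|grep -E "ee_pos|contact"; done;  python3 -m creep '[{"claw":0,"dx":2,"dy":0,"dz":0,"roll":0},{"claw":0,"dx":0,"dy":0,"dz":0,"roll":0}]'|grep -E "ee_pos|contact"; python3 -m creep '[{"claw":0,"dx":1,"dy":0,"dz":0,"roll":0},{"claw":0,"dx":0,"dy":0,"dz":0,"roll":0}]'|grep -E "ee_pos|contact"
```

```text
ee_pos: [566.7, 97.7, 27.2]
contact_force: [-9.8, 0.6, 5.7]
ee_pos: [566.6, 97.7, 27.2]
contact_force: [-21.9, -0.8, 14.2]
ee_pos: [566.6, 97.7, 27.2]
contact_force: [-28.3, -0.4, 18.7]
```

```bash
python3 -m creep '[{"claw":0,"dx":-3,"dy":0,"dz":0,"roll":0},{"claw":0,"dx":-3,"dy":0,"dz":0,"roll":0},{"claw":0,"dx":-10,"dy":0,"dz":0,"roll":0},{"claw":0,"dx":-25,"dy":0,"dz":0,"roll":0},{"claw":0,"dx":-25,"dy":0,"dz":0,"roll":0},{"claw":0,"dx":0,"dy":0,"dz":45,"roll":0},{"claw":0,"dx":0,"dy":0,"dz":50,"roll":0},{"claw":0,"dx":0,"dy":0,"dz":50,"roll":0},{"claw":0,"dx":0,"dy":0,"dz":50,"roll":0},{"claw":0,"dx":0,"dy":0,"dz":0,"roll":0}]'
python3 - <<'E'
from h import *
look("wrist",["rack_mid","rail","rack_side_a"],"w6.png",n=3)
c=look("scene",["rack_mid"],"s6.png",n=5)
a=cv2.imread("pics/s6.png")[250:340,280:490]
cv2.imwrite("pics/s6c.png",cv2.resize(a,(800,343),interpolation=cv2.INTER_CUBIC))
E
```

```text
clock: 13.52
ee_pos: [506.0, 97.5, 225.8]
eef_rot: [0.004, 0.04, 0.999, -0.0]
contact_force: [-0.3, -0.5, -0.5]
gripper_width: 85.3
gripper_force: 0.0
wrist rack_mid 0.7 [631.  97.  36.] [335 345]
wrist rail 0.73 [691. 104.   3.] [347 380]
wrist rack_side_a 0.86 [ 505. -191.    8.] [  7 227]
wrist rack_side_a 0.83 [670.  -1.  36.] [235 388]
scene rack_mid 0.84 [628.  98.  40.] [373 285]
scene rack_mid 0.8 [401. -80. 101.] [290 196]
scene rack_mid 0.74 [ 530. -236.  102.] [224 245]
scene rack_mid 0.64 [ 722. -226.   98.] [227 323]
```

View pics/w6.png

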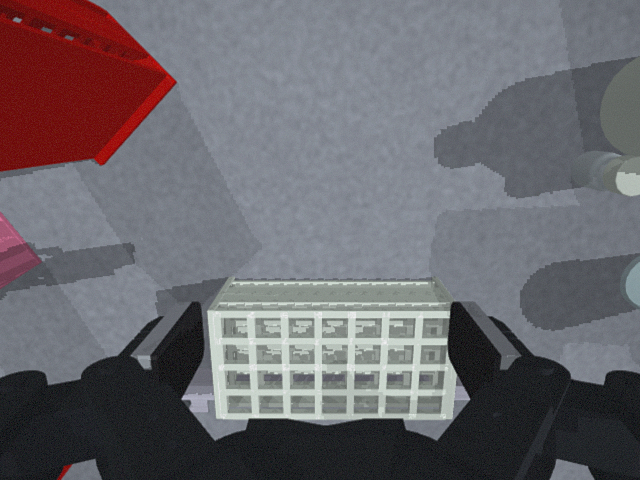

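View pics/s6c.png

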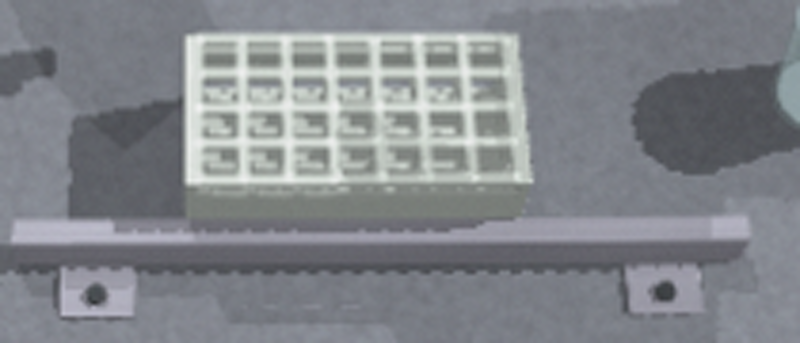

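The rack's side meets the rail's front edge along its whole length (crop (187,220) to (523,217)), with no gap. It is openings-up, the bystanders haven't moved, and the robot is clear.

```bash
python3 -c "
from workcell import ctrl;print(ctrl.close_job())"
```

```text
the job is handed in; nothing more can be done
None
```

The job is handed in: I pushed the white rack over onto its feet, openings up, then slid it against the stop rail, and the last picture shows no gap along its length (no verdict came back).

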